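# Line up the grinding wheels by size on the rack

## Task

Put the four arbor-mounted grinding wheels away on the wooden rack in order of size: the largest on the rubber pad next to the upright steel stop, then the next smaller on each following pad, down to the smallest on the pad farthest from the stop. Stand each wheel flat and centred on its own pad with its shank up, do not let any wheel tip over, and leave the small paste jar where it stands.

Things in the scene. Friction and masses are not known exactly. Their poses are not given: they have to be found in the camera images.
- w82_mid (a point): The largest of four like grinding wheels: cream-grey disc 82 mm across, 14 mm thick, lying flat; on it a dark collar (22 mm across, 4 mm high) and a round steel shank, 10 mm across, pointing straight up. 80 mm high in all, about 230 g. Point: on the shank's axis, half-way up, 40 mm above the underside and 22 mm above the collar; grip the shank here. z is up.
- w68_mid (a point): The second largest of four like grinding wheels: cream-grey disc 68 mm across, 14 mm thick, lying flat; on it a dark collar (22 mm across, 4 mm high) and a round steel shank, 10 mm across, pointing straight up. 80 mm high in all, about 170 g. Point: on the shank's axis, half-way up, 40 mm above the underside and 22 mm above the collar; grip the shank here. z is up.
- w54_mid (a point): The second smallest of four like grinding wheels: cream-grey disc 54 mm across, 14 mm thick, lying flat; on it a dark collar (22 mm across, 4 mm high) and a round steel shank, 10 mm across, pointing straight up. 80 mm high in all, about 120 g. Point: on the shank's axis, half-way up, 40 mm above the underside and 22 mm above the collar; grip the shank here. z is up.
- w40_mid (a point): The smallest of four like grinding wheels: cream-grey disc 40 mm across, 14 mm thick, lying flat; on it a dark collar (22 mm across, 4 mm high) and a round steel shank, 10 mm across, pointing straight up. 80 mm high in all, about 80 g. Point: on the shank's axis, half-way up, 40 mm above the underside and 22 mm above the collar; grip the shank here. z is up.
- pad_a: One of four like dark rubber pads, 64 mm across, 3 mm thick, fixed in a straight row 90 mm apart on the rack, a pale wooden board 100 x 450 mm, 12 mm high. The letters do not follow the order along the row. Origin: centre of the pad's underside, 12 mm above the bench (a wheel on it stands 15 mm above the bench). y runs along the row.
- pad_b: One of four like dark rubber pads, 64 mm across, 3 mm thick, fixed in a straight row 90 mm apart on the rack, a pale wooden board 100 x 450 mm, 12 mm high. The letters do not follow the order along the row. Origin: centre of the pad's underside, 12 mm above the bench (a wheel on it stands 15 mm above the bench). y runs along the row.
- pad_c: One of four like dark rubber pads, 64 mm across, 3 mm thick, fixed in a straight row 90 mm apart on the rack, a pale wooden board 100 x 450 mm, 12 mm high. The letters do not follow the order along the row. Origin: centre of the pad's underside, 12 mm above the bench (a wheel on it stands 15 mm above the bench). y runs along the row.
- pad_d: One of four like dark rubber pads, 64 mm across, 3 mm thick, fixed in a straight row 90 mm apart on the rack, a pale wooden board 100 x 450 mm, 12 mm high. The letters do not follow the order along the row. Origin: centre of the pad's underside, 12 mm above the bench (a wheel on it stands 15 mm above the bench). y runs along the row.
- stop: Upright steel plate fixed across one end of the rack (either end), 8 mm thick, 80 mm wide, 30 mm high, with two bolt heads, in line with the pads; pad centres are 70, 160, 250 and 340 mm from it. Origin: centre of its underside, 12 mm above the bench; x across the row, y along it. The rack's other end has only a flat dark strip.
- paste_jar_mid (a point): Small amber glass paste jar with a steel lid, 44 mm across, 60 mm high, 150 g, standing on the bench among the wheels; to be left alone. Point: its centre, 30 mm up.
Mind the look-alikes: they are no part of the job. What is shaped like the part that bears w54_mid but purple is not meant.

How it is judged:
At the end, for the whole second after the job is handed in: Counted from the steel stop, the wheels stand in the order 82, 68, 54, 40 mm, each resting flat (tilt under 0.1 rad, height within 5 mm) on its own pad, centred within 12 mm along and 12 mm across the row, released and at rest; the jar is within 25 mm of where it started (horizontal distance between w82_mid and stop between 0.058 and 0.082 m and x of w82_mid in the frame of stop between -0.012 and 0.012 m and height (world z) of w82_mid between 0.05 and 0.06 m and angle between each of w82_mid, w68_mid, w54_mid, w40_mid's own z axis and vertical below 0.1 rad and linear speed of each of w82, w68, w54, w40 below 0.02 m/s and horizontal distance between w68_mid and stop between 0.148 and 0.172 m and x of w68_mid in the frame of stop between -0.012 and 0.012 m and height (world z) of w68_mid between 0.05 and 0.06 m and horizontal distance between w54_mid and stop between 0.238 and 0.262 m and x of w54_mid in the frame of stop between -0.012 and 0.012 m and height (world z) of w54_mid between 0.05 and 0.06 m and horizontal distance between w40_mid and stop between 0.328 and 0.352 m and x of w40_mid in the frame of stop between -0.012 and 0.012 m and height (world z) of w40_mid between 0.05 and 0.06 m and distance of paste_jar_mid from where it was at the start of the episode below 0.025 m); the robot touches nothing.
It fails at once if a grinding wheel is tipped over (more than about 40 degrees) (angle between any of w82_mid, w68_mid, w54_mid, w40_mid's own z axis and vertical above 0.7 rad).
It fails at once if the paste jar is knocked away (moved more than 25 mm) (distance of paste_jar_mid from where it was at the start of the episode above 0.025 m).
It also fails if it takes over 106 s, if anything falls off the work surface, if the arm or the gripper's body presses on something with over 40 N, if the wrist force passes 120 N, or if a joint passes its speed limit or range.

## Robot

A 6-joint arm with a two-finger parallel gripper is mounted at the origin on the work surface. World frame = base frame: x ahead of the robot, y to its left, z up, the work surface at z = 0. Lengths are in m, angles in rad, forces in N, time in s.
With the tool pointing down it reaches from about 0.35 to 0.975 m from the base axis. Payload 17.4 kg.
Tool frame: the origin (TCP) lies at the very end of the fingers, on their centre line; the grasp point (between the pads) lies 19 mm behind it; z points along the fingers, y is the direction in which the jaws open and shut (so a half turn about z gives the same grasp; the last joint's range is limited). The gripper opens to 85 mm and grips with 20 to 120 N. Pads are 22 mm wide; open, the fingers measure 114 mm over their backs; the gripper's body (76 mm by 85 mm) begins 54 mm behind the grasp point. The pads swing forward as they close: fully open they stand 13 mm farther back than shut.
Start: joints at [-1.238, 0.116, 1.442, -0, 1.584, -0.038], TCP at [0.245, -0.629, 0.231] pointing down, gripper open.
Joint ranges: [-2.83, 2.83], [-0.83, 2.19], [0.07, 2.5], [-1.14, 4.28], [0.01, 3], [-2.97, 2.97]. Speed limits (rad/s): [1.89, 1.89, 2.22, 3.14, 3.14, 3.14].

## Interface

Orientations are given as a rotation vector (axis times angle).
In Python, from bench import bot gives the robot as it stands.
- The arm moves only by the shell command python3 -m crank 'ROWS' [FORCE]. ROWS is JSON, one flat list of numbers, 7 for each row, row after row: the turn, a rotation vector about the world's x, y, z in rad, then the shift along the world's x, y, z in m, then the finger opening in m, from 0 to 0.0854. In form: [rx, ry, rz, dx, dy, dz, jaw, rx, ry, rz, dx, dy, dz, jaw, ...]. A call has exactly 5 rows; each row shifts and turns the commanded pose from where the row before left it; what a row does not reach is not made up. A row lasts 1/10 s, in which the tool goes at most 50 mm and 8.59 degrees, less where a joint would pass 70% of its speed; a pose out of reach is approached as far as the arm can. A call with a gripper value outside its range is refused whole. The fingers move at their own pace and stop on an object; FORCE is the grip in N (left out, the last holds). Time passes only in rows, so rows that do not move let the fingers close, or fill a call up. It gives the time, the measured TCP pose, the force and the opening at its end, in the units of the state.
- bot.read_state(): the state, without advancing time (a new reading comes with each control period).
- bot.snapshot(name): name is "scene" or "top" or "wrist"; returns a dict with "color" (480x640x3 uint8, blue, green, red), "range_z" (480x640 float32, m along the optical axis (not along the pixel's ray), 0 where there is no reading), "K" (3x3 intrinsics, pixels), "D" ([k1, k2, p1, p2, k3] as OpenCV has them; the pictures are not rectified), "R" (3x3) and "t" (3): a world point X has camera coordinates R X + t; the wrist camera has in their place "hand_eye" (4x4, takes a point from camera to tool coordinates, whose origin is the TCP and whose axes are the flange's). Camera axes: x right, y down, z forward; pixel columns grow to the right and rows downward; lengths in m; the calibration is good to about 2 mm. A picture is of the moment at which its call begins: read the wrist's pose just before it.
- bot.finish_job(): hands the job in, once; it reports no verdict.
The state is a dict: "time": time; "joint_positions": joint angles; "joint_velocities": joint speeds; "joint_torque": joint torques, N m; "tcp_pos": TCP position; "tool_rot": TCP orientation; "force": force on the tool from outside, world axes, zero at the start; "ft_torque": the same for the moment, N m; "grip_width": opening from 0.0 (shut) to 1.0 (fully open).
Only numpy, scipy, OpenCV 4.12 (cv2) and the standard library are available. Lean on these libraries where they do the work, as an engineer would, in place of code of your own. Each camera call takes 0.05 s, during which the arm holds its last target.

## Working session

There is one attempt and no reset: what is moved stays moved. The work goes in short steps, Python scripts to look and compute and a shell command to move; the robot and the scene stay as the last step left them, time stands still between calls to the robot, and variables do not carry over. Pictures are saved under pics/ and viewed, and the job is handed in when it is done.

```bash
ls; mkdir -p pics; python3 - <<'E'
from bench import bot
import cv2,numpy as np
print(bot.read_state())
for n in ("scene","top"):
    s=bot.snapshot(n)
    cv2.imwrite(f"pics/{n}0.png",s["color"]); np.savez(f"pics/{n}0.npz",**s)
    print(n,s["K"],s["D"],s["R"],s["t"])
E
```

```text
pics
{'time': 0.0, 'joint_positions': array([-1.23780221e+00,  1.16478102e-01,  1.44230517e+00, -1.14973709e-05,
        1.58401005e+00, -3.78119916e-02]), 'joint_velocities': array([-8.78990189e-04, -9.61276016e-05, -6.49095755e-05, -1.02142281e-03,
        2.01246209e-04,  6.07339513e-04]), 'joint_torque': array([ 2.91954108e-03, -7.31982422e+01, -6.32494497e+01, -7.64786080e-06,
        6.06608941e-03, -1.69368417e-05]), 'tcp_pos': array([ 0.24451033, -0.6289338 ,  0.23054271]), 'tool_rot': array([-3.08658657e+00, -5.78910815e-01,  2.95098221e-04]), 'force': array([ 1.05508858, -0.26505685, -0.18901296]), 'ft_torque': array([-0.01692085,  0.00845972,  0.00101981]), 'grip_width': 1.0019961401879403}
scene [[617.48218663   0.         329.37187614]
 [  0.         617.48218663 221.97386336]
 [  0.           0.           1.        ]] [-0.11921234  0.          0.          0.          0.        ] [[ 0.11001939  0.9939067  -0.00672365]
 [ 0.76612304 -0.08911088 -0.63648624]
 [-0.63320709  0.06487468 -0.77125875]] [-0.07126497 -0.3931889   1.46842657]
top [[524.52201834   0.         323.03830808]
 [  0.         524.52201834 234.3566663 ]
 [  0.           0.           1.        ]] [-0.01486967  0.          0.          0.          0.        ] [[ 0.01999896 -0.99972094 -0.01257285]
 [-0.98765607 -0.01780043 -0.15562337]
 [ 0.15535614  0.01552996 -0.98773645]] [0.00470456 0.55135055 0.91171514]
```

View pics/scene0.png

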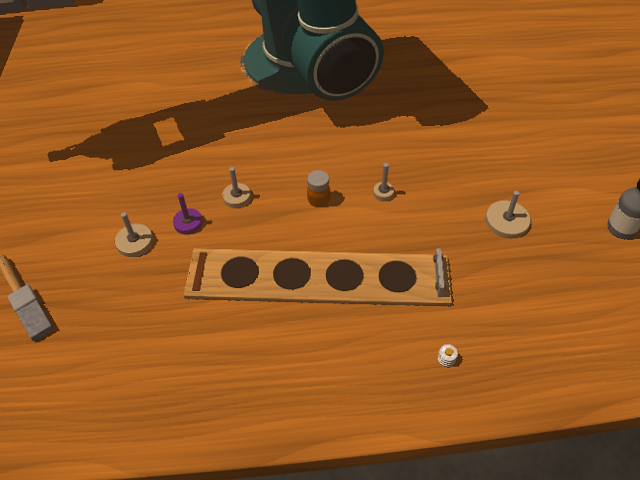

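View pics/top0.png

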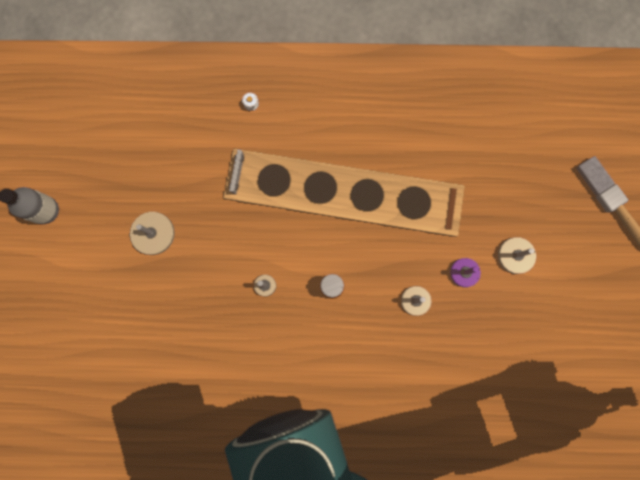

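```bash
cat > h.py <<'E'
import numpy as np,cv2
def world_pts(s,R=None,t=None):
    R=s["R"] if R is None else R; t=s["t"] if t is None else t
    h,w=s["range_z"].shape
    u,v=np.meshgrid(np.arange(w),np.arange(h))
    n=cv2.undistortPoints(np.stack([u,v],-1).reshape(-1,1,2).astype(float),s["K"],s["D"]).reshape(h,w,2)
    z=s["range_z"][...,None].astype(float)
    P=np.concatenate([n*z,z],-1)
    return (P-t)@R, n
def plane(s,n,z,R=None,t=None):
    R=s["R"] if R is None else R; t=s["t"] if t is None else t
    d=np.concatenate([n,np.ones(n.shape[:-1]+(1,))],-1)@R
    c=-R.T@t
    return c+d*((z-c[2])/d[...,2])[...,None]
def circ(P):
    P=P[:,:2]; A=np.c_[2*P,np.ones(len(P))]
    x=np.linalg.lstsq(A,(P**2).sum(1),rcond=None)[0]
    return x[:2],np.sqrt(x[2]+x[:2]@x[:2])
E
python3 - <<'E'
from h import *
for n,seeds in (("top",dict(w82=(152,247),w68=(518,264),w54=(416,308),w40=(264,293),pur=(465,280),p1=(274,180),p2=(320,187),p3=(367,195),p4=(414,202),jar=(332,286))),
  ("scene",dict(w82=(495,222),w68=(130,247),w54=(236,200),w40=(380,193),p1=(397,276),p2=(344,275),p3=(292,273),p4=(240,271),jar=(318,178)))):
    s=dict(np.load(f"pics/{n}0.npz")); W,nn=world_pts(s)
    hsv=cv2.cvtColor(s["color"],cv2.COLOR_BGR2HSV)
    print(n,"bench z",np.median(W[300:340,50:100,2]), "depth zero frac",(s["range_z"]==0).mean())
    for k,(u,v) in seeds.items():
        img=cv2.GaussianBlur(s["color"],(3,3),0)
        m=np.zeros((482,642),np.uint8)
        cv2.floodFill(img,m,(u,v),0,(22,)*3,(22,)*3,4|cv2.FLOODFILL_FIXED_RANGE|cv2.FLOODFILL_MASK_ONLY|(255<<8))
        m=m[1:-1,1:-1]
        c=max(cv2.findContours(m,0,cv2.CHAIN_APPROX_NONE)[0],key=len)
        f=cv2.convexHull(c)[:,0]
        z={'w':.014,'p':.015,'j':.06}[k[0]]
        P=plane(s,nn[f[:,1],f[:,0]],z)
        o,r=circ(P); 
        q=W[m>0]; 
        print(k,"fit",o.round(4),"d",round(2000*r,1),"area",(m>0).sum(),"depth pts med",np.median(q,0).round(4))
        if k[0]=='w':
            ok=(np.hypot(*(W[...,:2]-o).transpose(2,0,1))<.035)&(W[...,2]>.03)&(W[...,2]<.082)
            print("    shank",ok.sum(), W[ok].mean(0).round(4), W[ok][:,2].max().round(3), W[ok][W[ok][:,2]>.074].mean(0).round(4))
E
```

```text
top bench z 0.00015649196152523089 depth zero frac 0.0041015625
w82 fit [0.5538 0.3405] d 78.9 area 1105 depth pts med [0.551  0.3354 0.0142]
    shank 75 [0.5521 0.3383 0.0613] 0.081 [0.553  0.34   0.0793]
w68 fit [ 0.5233 -0.3478] d 62.2 area 608 depth pts med [ 0.5173 -0.3478  0.0148]
    shank 80 [ 0.5222 -0.3441  0.0607] 0.082 [ 0.5226 -0.3459  0.0795]
w54 fit [ 0.4362 -0.1587] d 49.7 area 401 depth pts med [ 0.4335 -0.1611  0.0148]
    shank 49 [ 0.4356 -0.155   0.068 ] 0.081 [ 0.4356 -0.1563  0.0793]
w40 fit [0.4591 0.1214] d 36.7 area 166 depth pts med [0.4601 0.1169 0.0143]
    shank 42 [0.4579 0.1199 0.0681] 0.082 [0.4586 0.121  0.0798]
pur fit [ 0.4898 -0.25  ] d 49.3 area 373 depth pts med [ 0.4849 -0.2513  0.0147]
p1 fit [0.6593 0.1124] d 59.0 area 731 depth pts med [0.6588 0.1121 0.0154]
p2 fit [0.6464 0.0235] d 58.6 area 738 depth pts med [0.6459 0.0234 0.0156]
p3 fit [ 0.6331 -0.0654] d 58.7 area 746 depth pts med [ 0.6327 -0.0658  0.0157]
p4 fit [ 0.62   -0.1541] d 59.2 area 765 depth pts med [ 0.6196 -0.1545  0.0157]
jar fit [ 0.4584 -0.0029] d 35.4 area 328 depth p
[... 393 characters left out ...]
2]
w54 fit [ 0.4347 -0.1565] d 49.6 area 202 depth pts med [ 0.4445 -0.1666  0.0135]
    shank 112 [ 0.4376 -0.1555  0.0587] 0.082 [ 0.4362 -0.156   0.0784]
w40 fit [0.4571 0.1237] d 37.1 area 96 depth pts med [0.4646 0.1156 0.0135]
    shank 117 [0.4606 0.1245 0.0587] 0.081 [0.4594 0.1247 0.0786]
p1 fit [0.6589 0.1144] d 61.9 area 871 depth pts med [0.6598 0.1139 0.0156]
p2 fit [0.6457 0.0255] d 62.0 area 874 depth pts med [0.6471 0.0252 0.0157]
p3 fit [ 0.6323 -0.0634] d 62.0 area 864 depth pts med [ 0.6333 -0.0635  0.0156]
p4 fit [ 0.6193 -0.1519] d 62.5 area 862 depth pts med [ 0.6205 -0.1519  0.0155]
jar fit [ 4.568e-01 -4.000e-04] d 37.0 area 238 depth pts med [ 0.4565 -0.0007  0.0601]
```

The picture shows the stop at the left end of the rack in the top view (235,172). The pads are at (274,180), (320,187), (367,195) and (414,202). The wheels are w82 (152,233), w40 (264,286), w54 (416,300) and w68 (518,255). The purple decoy is at (465,272) and the jar at (332,286). The two cameras agree to about 3 mm, and the pads are spaced 90 mm apart as stated. I'll start with w68 and turn the jaws across the row.

```bash
python3 -m crank '[0,0,0.1054,0.02785,0.0284,0,0.06, 0,0,0.1054,0.02785,0.0284,0,0.06, 0,0,0.1054,0.02785,0.0284,0,0.06, 0,0,0.1054,0.02785,0.0284,0,0.06, 0,0,0.1054,0.02785,0.0284,0,0.06]' 60
python3 -m crank '[0,0,0.1054,0.02785,0.0284,0,0.06, 0,0,0.1054,0.02785,0.0284,0,0.06, 0,0,0.1054,0.02785,0.0284,0,0.06, 0,0,0.1054,0.02785,0.0284,0,0.06, 0,0,0.1054,0.02785,0.0284,0,0.06]' 60
python3 -m crank '[0,0,0,0,0,0,0.06, 0,0,0,0,0,0,0.06, 0,0,0,0,0,0,0.06, 0,0,0,0,0,0,0.06, 0,0,0,0,0,0,0.06]'
cat >> h.py <<'E'
from scipy.spatial.transform import Rotation as Ro
def wrist(name,bot):
    st=bot.read_state(); s=bot.snapshot("wrist")
    cv2.imwrite(f"pics/{name}.png",s["color"])
    T=np.eye(4);T[:3,:3]=Ro.from_rotvec(st["tool_rot"]).as_matrix();T[:3,3]=st["tcp_pos"]
    C=T@s["hand_eye"]; R=C[:3,:3].T; t=-R@C[:3,3]
    W,nn=world_pts(s,R,t); W[s["range_z"]==0]=np.nan
    return st,s,W,nn,R,t
def shank(W,o,r=.03,z0=0.,hi=.078,lo=.03):
    d=np.hypot(W[...,0]-o[0],W[...,1]-o[1])
    k=(d<r)&(W[...,2]>z0+hi-.003)&(W[...,2]<z0+.084)
    return k.sum(),W[k].mean(0).round(4)
E
python3 - <<'E'
from h import *; from bench import bot
st,s,W,nn,R,t=wrist("w68a",bot)
print(st["tcp_pos"],st["tool_rot"],st["joint_positions"]); print(s["hand_eye"].round(3))
print(shank(W,(.523,-.345)), np.nanmin(W[...,2]),np.nanmax(W[...,2]))
E
```

```text
time: 0.6
tcp_pos: [0.3846, -0.4858, 0.231]
tool_rot: [-2.827, -1.369, 0.0]
force: [-0.5, -0.4, 1.6]
grip_width: 0.703
time: 1.1
tcp_pos: [0.5239, -0.3437, 0.231]
tool_rot: [-2.373, -2.058, 0.0]
force: [0.4, 0.7, 0.1]
grip_width: 0.71
time: 1.6
tcp_pos: [0.5225, -0.3458, 0.2313]
tool_rot: [2.379, 2.052, -0.0]
force: [-0.0, 0.9, -0.1]
grip_width: 0.702
[ 0.52252557 -0.34582345  0.23131802] [ 2.37908893e+00  2.05170058e+00 -5.23916823e-05] [-6.25338108e-01  1.11518294e-02  1.55135196e+00 -3.48426509e-05
  1.57908654e+00 -4.77827671e-01]
[[-0.    -0.953 -0.303  0.077]
 [ 1.    -0.     0.001 -0.002]
 [-0.001 -0.303  0.953 -0.144]
 [ 0.     0.     0.     1.   ]]
(np.int64(102), array([ 0.5205, -0.3452,  0.0805])) -0.756245610712329 0.33502255004300197
```

View pics/w68a.png

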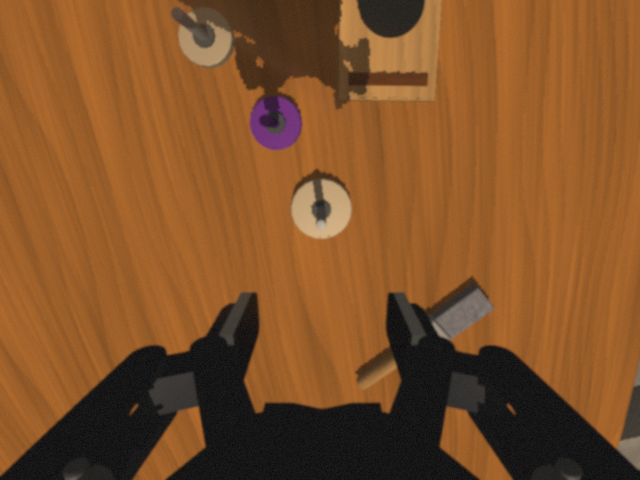

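The wrist picture shows w68 at (321,208), the purple decoy at (275,122) and the rack edge parallel to the jaw plane. The shank measures within 2 mm of the TCP, so I'll descend and grip.

```bash
python3 -m crank '[0,0,0,0,0,-0.03,0.05, 0,0,0,0,0,-0.03,0.05, 0,0,0,0,0,-0.03,0.05, 0,0,0,0,0,-0.03,0.05, 0,0,0,0,0,-0.02,0.05]' 60
python3 -m crank '[0,0,0,0,0,-0.02,0.05, 0,0,0,0,0,-0.02,0.05, 0,0,0,0,0,-0.015,0.05, 0,0,0,0,0,-0.01,0.05, 0,0,0,0,0,0,0.05]' 60
python3 -m crank '[0,0,0,0,0,0,0.03, 0,0,0,0,0,0,0.02, 0,0,0,0,0,0,0.012, 0,0,0,0,0,0,0.004, 0,0,0,0,0,0,0.0]' 60
python3 -m crank '[0,0,0,0,0,0,0, 0,0,0,0,0,0,0, 0,0,0,0,0,0,0, 0,0,0,0,0,0,0, 0,0,0,0,0,0,0]' 60
```

```text
time: 2.15
tcp_pos: [0.5222, -0.3451, 0.089]
tool_rot: [-2.377, -2.051, 0.001]
force: [0.8, 0.4, 1.3]
grip_width: 0.582
time: 2.65
tcp_pos: [0.5226, -0.3449, 0.0251]
tool_rot: [-2.376, -2.052, 0.001]
force: [-0.2, 0.0, 0.2]
grip_width: 0.589
time: 3.15
tcp_pos: [0.5234, -0.3454, 0.0273]
tool_rot: [2.377, 2.053, 0.0]
force: [-2.2, 1.1, 7.1]
grip_width: 0.102
time: 3.65
tcp_pos: [0.5234, -0.3454, 0.0273]
tool_rot: [2.377, 2.053, 0.0]
force: [-1.8, 0.7, 6.1]
grip_width: 0.099
```

```bash
python3 -m crank '[0,0,0,0,0,0.01,0, 0,0,0,0,0,0.02,0, 0,0,0,0,0,0.02,0, 0,0,0,0,0,0.03,0, 0,0,0,0,0,0.03,0]' 
python3 - <<'E'
from h import *; from bench import bot
st,s,W,nn,R,t=wrist("w68b",bot)
print(st["tcp_pos"],st["force"],st["grip_width"],st["joint_positions"])
E
```

```text
time: 4.15
tcp_pos: [0.5228, -0.3449, 0.1376]
tool_rot: [-2.377, -2.053, 0.0]
force: [0.2, -0.4, -1.5]
grip_width: 0.097
[ 0.52281522 -0.34490588  0.13762447] [ 0.15719803 -0.35652651 -1.45248365] 0.09662387562310727 [-6.23910799e-01  5.16144226e-02  1.66283495e+00  3.55435523e-05
  1.42769078e+00 -4.77932548e-01]
```

View pics/w68b.png

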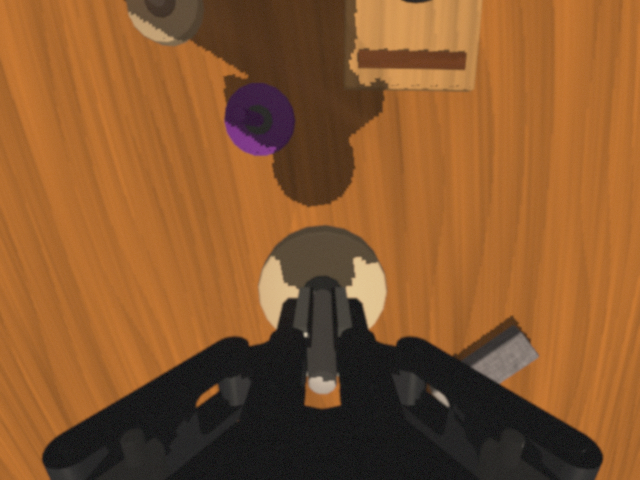

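w68 is held upright, with its disc at (322,285) under the fingers. I'll measure its centre relative to the TCP.

```bash
cat >> h.py <<'E'
def held(bot,name,r):
    st,s,W,nn,R,t=wrist(name,bot)
    p=st["tcp_pos"]; d=W-p
    k=(np.hypot(d[...,0],d[...,1])<.06)&(d[...,2]>-.02)&(d[...,2]<-.006)&np.isfinite(d[...,2])
    q=W[k]; zt=np.median(q[:,2])
    k&=abs(W[...,2]-zt)<.003
    # top half of outline only (rim away from the gripper): per column first row
    cols=np.where(k.any(0))[0]; rows=k.argmax(0)[cols]
    P=W[rows,cols]; 
    from scipy.optimize import least_squares
    f=least_squares(lambda c:np.hypot(P[:,0]-c[0],P[:,1]-c[1])-c[2],[p[0],p[1],r],loss='soft_l1',f_scale=.001,bounds=([p[0]-.03,p[1]-.03,r-.001],[p[0]+.03,p[1]+.03,r+.001]))
    # flatness tilt
    q=W[k]; c=np.linalg.lstsq(np.c_[q[:,:2]-p[:2],np.ones(len(q))],q[:,2],rcond=None)[0]
    print("tcp",p.round(4),"disc top z",zt.round(4),"n",k.sum(),"centre",f.x.round(4),"off",(f.x[:2]-p[:2]).round(4),"slope",c[:2].round(3),"cost",np.sqrt(2*f.cost/len(P)).round(4))
E
python3 - <<'E'
from h import *; from bench import bot
held(bot,"w68c",.034)
E
```

```text
tcp [ 0.5243 -0.3459  0.1436] disc top z 0.1313 n 7226 centre [ 0.523  -0.3464  0.0334] off [-0.0013 -0.0005] slope [ 0.005 -0.009] cost 0.0002
```

```bash

python3 -m crank '[0,0,0,0.0082,0.0247,0,0, 0,0,0,0.0082,0.0247,0,0, 0,0,0,0.0082,0.0247,0,0, 0,0,0,0.0082,0.0247,0,0, 0,0,0,0.0082,0.0247,0,0]'
python3 -m crank '[0,0,0,0.0082,0.0247,0,0, 0,0,0,0.0082,0.0247,0,0, 0,0,0,0.0082,0.0247,0,0, 0,0,0,0.0082,0.0247,0,0, 0,0,0,0.0082,0.0247,0,0]'
python3 -m crank '[0,0,0,0.0082,0.0247,0,0, 0,0,0,0.0082,0.0247,0,0, 0,0,0,0.0082,0.0247,0,0, 0,0,0,0.0082,0.0247,0,0, 0,0,0,0.0082,0.0247,0,0]'
python3 -m crank '[0,0,0,0,0,0,0, 0,0,0,0,0,0,0, 0,0,0,0,0,0,0, 0,0,0,0,0,0,0, 0,0,0,0,0,0,0]'
python3 - <<'E'
from h import *; from bench import bot
held(bot,"w68d",.034)
E
```

```text
time: 4.75
tcp_pos: [0.564, -0.2205, 0.1359]
tool_rot: [-2.377, -2.053, 0.0]
force: [0.3, 0.2, -1.8]
grip_width: 0.098
time: 5.25
tcp_pos: [0.605, -0.097, 0.1358]
tool_rot: [-2.377, -2.053, 0.001]
force: [0.5, -0.2, -3.1]
grip_width: 0.099
time: 5.75
tcp_pos: [0.646, 0.0265, 0.1358]
tool_rot: [-2.377, -2.053, 0.001]
force: [0.5, -0.1, -1.9]
grip_width: 0.098
time: 6.25
tcp_pos: [0.646, 0.0247, 0.1363]
tool_rot: [2.378, 2.053, -0.0]
force: [-0.8, -0.2, -1.9]
grip_width: 0.096
tcp [0.646  0.0247 0.1363] disc top z 0.124 n 7233 centre [0.6446 0.0242 0.0335] off [-0.0013 -0.0005] slope [ 0.    -0.006] cost 0.0002
```

View pics/w68d.png

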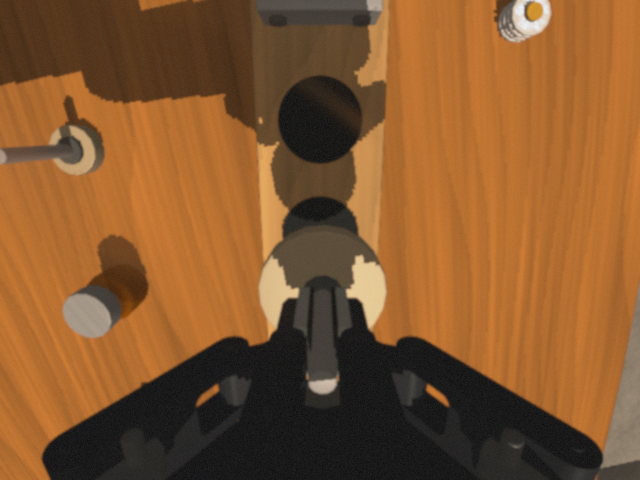

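The held w68 hangs over the second pad. The next pad, beside the stop, is at (320,118) and the stop at (320,15). I'll check the pad's position in this camera too.

```bash
python3 - <<'E'
from h import *; from bench import bot
st,s,W,nn,R,t=wrist("w68e",bot)
print(st["tcp_pos"])
g=s["color"].max(2); m=((g<45)).astype(np.uint8)*255
m[:60]=0;m[180:]=0
n,l,stt,c=cv2.connectedComponentsWithStats(m); i=l[118,320]
cc=cv2.findContours((l==i).astype(np.uint8),0,cv2.CHAIN_APPROX_NONE)[0][0][:,0]
P=plane(s,nn[cc[:,1],cc[:,0]],.015,R,t); print(circ(P),stt[i]); print(np.nanmedian(W[l==i],0))
X=R@np.array([.6591,.1134,.015])+t; print(cv2.projectPoints(X[None],np.zeros(3),np.zeros(3),s["K"],s["D"])[0].ravel())
E
```

```text
[0.64597165 0.02486376 0.13634552]
(array([0.65082119, 0.10868864]), np.float64(0.026688864918359798)) [ 279   84   79   79 4027]
[0.649574   0.10799014 0.016041  ]
[323.73503915 119.50555045]
```

The pad agrees to within about 2 mm, so I'll lower.

```bash

python3 -m crank '[0,0,0,0,0,-0.025,0, 0,0,0,0,0,-0.025,0, 0,0,0,0,0,-0.02,0, 0,0,0,0,0,-0.015,0, 0,0,0,0,0,-0.005,0]'
python3 -m crank '[0,0,0,0,0,-0.002,0, 0,0,0,0,0,-0.001,0, 0,0,0,0,0,-0.001,0, 0,0,0,0,0,0,0, 0,0,0,0,0,0,0]'
```

```text
time: 6.85
tcp_pos: [0.6454, 0.0252, 0.0446]
tool_rot: [-2.377, -2.052, 0.002]
force: [0.3, 0.1, -2.3]
grip_width: 0.098
time: 7.35
tcp_pos: [0.6463, 0.0254, 0.0428]
tool_rot: [2.377, 2.053, 0.001]
force: [0.7, 0.4, -2.2]
grip_width: 0.1
```

```bash

python3 -m crank '[0,0,0,0,0,-0.001,0, 0,0,0,0,0,0,0, 0,0,0,0,0,-0.001,0, 0,0,0,0,0,0,0, 0,0,0,0,0,0,0]'
```

```text
time: 7.85
tcp_pos: [0.6465, 0.0254, 0.0423]
tool_rot: [2.377, 2.053, 0.001]
force: [-7.8, 0.2, 15.0]
grip_width: 0.098
```

Contact with 15 N. I'll release slowly and retreat.

```bash

python3 -m crank '[0,0,0,0,0,0.0005,0.012, 0,0,0,0,0,0,0.016, 0,0,0,0,0,0,0.022, 0,0,0,0,0,0,0.035, 0,0,0,0,0,0,0.05]'
python3 -m crank '[0,0,0,0,0,0,0.05, 0,0,0,0,0,0,0.05, 0,0,0,0,0,0.02,0.05, 0,0,0,0,0,0.03,0.05, 0,0,0,0,0,0.04,0.05]'
python3 -m crank '[0,0,0,0,0,0.04,0.05, 0,0,0,0,0,0.04,0.05, 0,0,0,0,0,0,0.05, 0,0,0,0,0,0,0.05, 0,0,0,0,0,0,0.05]'
python3 - <<'E'
from h import *; from bench import bot
st,s,W,nn,R,t=wrist("w68f",bot); print(st["tcp_pos"],shank(W,(.646,.0245),z0=.015))
s=bot.snapshot("top"); cv2.imwrite("pics/top1.png",s["color"]); W,_=world_pts(s); print(shank(W,(.646,.0245),z0=.015))
s=bot.snapshot("scene"); cv2.imwrite("pics/scene1.png",s["color"]); W,_=world_pts(s); print(shank(W,(.646,.0245),z0=.015))
E
```

```text
time: 8.35
tcp_pos: [0.646, 0.0254, 0.0407]
tool_rot: [-2.377, -2.053, 0.0]
force: [-0.1, 0.1, 0.2]
grip_width: 0.562
time: 8.85
tcp_pos: [0.6452, 0.0254, 0.1302]
tool_rot: [-2.376, -2.052, 0.004]
force: [0.3, -0.3, 0.3]
grip_width: 0.583
time: 9.35
tcp_pos: [0.6457, 0.0254, 0.2095]
tool_rot: [-2.377, -2.053, 0.002]
force: [0.8, -0.3, -0.4]
grip_width: 0.583
[0.64569861 0.02537489 0.20947801] (np.int64(128), array([0.6455, 0.0255, 0.0955]))
(np.int64(0), array([nan, nan, nan]))
(np.int64(34), array([0.6474, 0.0263, 0.0949]))h.py:30: RuntimeWarning: Mean of empty slice.
  return k.sum(),W[k].mean(0).round(4)
  ret = um.true_divide(
```

View pics/scene1.png

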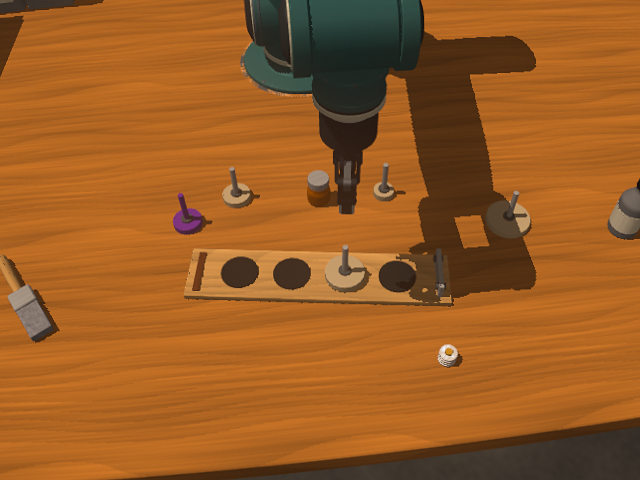

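w68 stands upright on the second pad at (346,270), within about 1 mm. Next is w54.

```bash

python3 -m crank '[0,0,0,-0.021,-0.0182,0,0.05, 0,0,0,-0.021,-0.0182,0,0.05, 0,0,0,-0.021,-0.0182,0,0.05, 0,0,0,-0.021,-0.0182,0,0.05, 0,0,0,-0.021,-0.0182,0,0.05]'
python3 -m crank '[0,0,0,-0.021,-0.0182,0,0.05, 0,0,0,-0.021,-0.0182,0,0.05, 0,0,0,-0.021,-0.0182,0,0.05, 0,0,0,-0.021,-0.0182,0,0.05, 0,0,0,-0.021,-0.0182,0,0.05]'
python3 -m crank '[0,0,0,0,0,0,0.05, 0,0,0,0,0,0,0.05, 0,0,0,0,0,0,0.05, 0,0,0,0,0,0,0.05, 0,0,0,0,0,0,0.05]'
python3 - <<'E'
from h import *; from bench import bot
st,s,W,nn,R,t=wrist("w54a",bot); print(st["tcp_pos"],shank(W,(.4355,-.1565)))
E
```

```text
time: 10.0
tcp_pos: [0.54, -0.0662, 0.21]
tool_rot: [-2.377, -2.053, 0.001]
force: [1.1, -0.4, 0.4]
grip_width: 0.586
time: 10.5
tcp_pos: [0.435, -0.1571, 0.2101]
tool_rot: [-2.377, -2.053, 0.001]
force: [0.3, -0.1, 0.8]
grip_width: 0.585
time: 11.0
tcp_pos: [0.4364, -0.1562, 0.2106]
tool_rot: [-2.376, -2.054, 0.0]
force: [0.3, -0.6, 0.2]
grip_width: 0.587
[ 0.43641803 -0.15621939  0.21057348] (np.int64(114), array([ 0.4329, -0.1561,  0.0806]))
```

View pics/w54a.png

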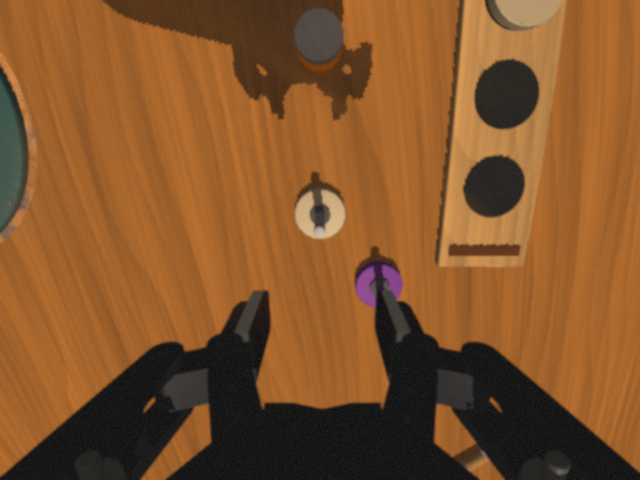

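The wrist picture shows w54 (cream) at (320,213) below the gripper and the purple decoy clear at (379,284). The jar is at (318,35). Descending.

```bash
python3 -m crank '[0,0,0,-0.001,0,-0.03,0.05, 0,0,0,0,0,-0.03,0.05, 0,0,0,0,0,-0.03,0.05, 0,0,0,0,0,-0.03,0.05, 0,0,0,0,0,-0.02,0.05]' 60
python3 -m crank '[0,0,0,0,0,-0.02,0.05, 0,0,0,0,0,-0.014,0.05, 0,0,0,0,0,-0.01,0.05, 0,0,0,0,0,0,0.05, 0,0,0,0,0,0,0.05]' 60
python3 -m crank '[0,0,0,0,0,0,0.03, 0,0,0,0,0,0,0.02, 0,0,0,0,0,0,0.012, 0,0,0,0,0,0,0.004, 0,0,0,0,0,0,0.0]' 60
python3 -m crank '[0,0,0,0,0,0,0, 0,0,0,0,0,0,0, 0,0,0,0,0,0,0, 0,0,0,0,0,0.01,0, 0,0,0,0,0,0.02,0]' 60
python3 -m crank '[0,0,0,0,0,0.03,0, 0,0,0,0,0,0.03,0, 0,0,0,0,0,0.02,0, 0,0,0,0,0,0,0, 0,0,0,0,0,0,0]' 60
python3 - <<'E'
from h import *; from bench import bot
held(bot,"w54c",.027)
E
```

```text
time: 11.55
tcp_pos: [0.4346, -0.1561, 0.0686]
tool_rot: [-2.376, -2.053, 0.001]
force: [0.0, 0.4, -0.4]
grip_width: 0.581
time: 12.05
tcp_pos: [0.4354, -0.1567, 0.0274]
tool_rot: [2.377, 2.053, 0.0]
force: [0.1, 1.2, 1.0]
grip_width: 0.586
time: 12.55
tcp_pos: [0.4353, -0.1568, 0.0273]
tool_rot: [2.377, 2.053, 0.001]
force: [-0.9, 0.8, 5.6]
grip_width: 0.1
time: 13.05
tcp_pos: [0.4342, -0.1563, 0.0562]
tool_rot: [-2.376, -2.052, 0.002]
force: [0.0, 0.4, 0.0]
grip_width: 0.103
time: 13.55
tcp_pos: [0.435, -0.1566, 0.1368]
tool_rot: [2.377, 2.053, 0.0]
force: [-0.3, -0.8, -1.5]
grip_width: 0.099
tcp [ 0.435  -0.1566  0.1368] disc top z 0.1245 n 4022 centre [ 0.4337 -0.1568  0.0266] off [-0.0013 -0.0002] slope [-0.001 -0.011] cost 0.0002
```

View pics/w54c.png

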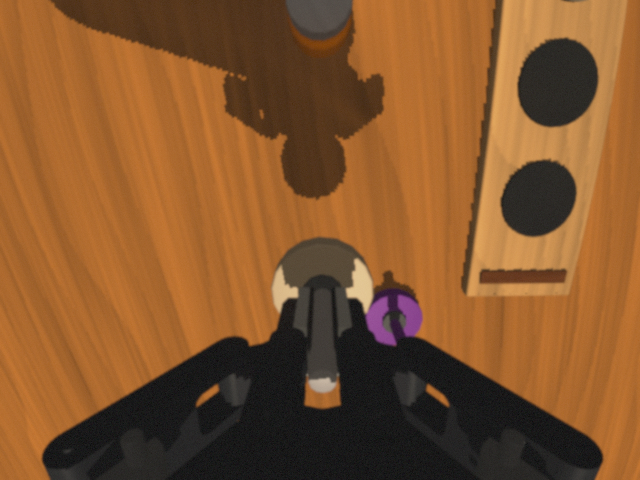

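w54 is held flat with its disc at (322,283). Next I carry it to the third pad.

```bash

python3 -m crank '[0,0,0,0.0198,0.0092,0,0, 0,0,0,0.0198,0.0092,0,0, 0,0,0,0.0198,0.0092,0,0, 0,0,0,0.0198,0.0092,0,0, 0,0,0,0.0198,0.0092,0,0]'
python3 -m crank '[0,0,0,0.0198,0.0092,0,0, 0,0,0,0.0198,0.0092,0,0, 0,0,0,0.0198,0.0092,0,0, 0,0,0,0.0198,0.0092,0,0, 0,0,0,0.0198,0.0092,0,0]'
python3 -m crank '[0,0,0,0,0,0,0, 0,0,0,0,0,0,0, 0,0,0,0,0,-0.02,0, 0,0,0,0,0,-0.02,0, 0,0,0,0,0,-0.02,0]'
python3 -m crank '[0,0,0,0,0,-0.02,0, 0,0,0,0,0,-0.01,0, 0,0,0,0,0,-0.004,0, 0,0,0,0,0,0,0, 0,0,0,0,0,0,0]'
```

```text
time: 14.1
tcp_pos: [0.5343, -0.11, 0.1352]
tool_rot: [-2.376, -2.052, 0.002]
force: [0.1, -0.7, -0.7]
grip_width: 0.1
time: 14.6
tcp_pos: [0.6333, -0.0641, 0.135]
tool_rot: [-2.376, -2.052, 0.003]
force: [0.1, 0.1, -1.1]
grip_width: 0.097
time: 15.1
tcp_pos: [0.6321, -0.0651, 0.0757]
tool_rot: [-2.378, -2.053, 0.001]
force: [0.7, 0.3, -1.3]
grip_width: 0.098
time: 15.6
tcp_pos: [0.6332, -0.0648, 0.0435]
tool_rot: [2.377, 2.053, 0.001]
force: [0.6, 0.3, -0.3]
grip_width: 0.101
```

```bash

python3 -m crank '[0,0,0,0,0,-0.0015,0, 0,0,0,0,0,0,0, 0,0,0,0,0,-0.001,0, 0,0,0,0,0,0,0, 0,0,0,0,0,0,0]'
```

```text
time: 16.1
tcp_pos: [0.6335, -0.0648, 0.0422]
tool_rot: [2.377, 2.053, 0.001]
force: [-8.5, 1.0, 15.5]
grip_width: 0.097
```

```bash

python3 -m crank '[0,0,0,0,0,0.0005,0.012, 0,0,0,0,0,0,0.016, 0,0,0,0,0,0,0.022, 0,0,0,0,0,0,0.035, 0,0,0,0,0,0,0.05]'
python3 -m crank '[0,0,0,0,0,0,0.05, 0,0,0,0,0,0,0.05, 0,0,0,0,0,0.02,0.05, 0,0,0,0,0,0.03,0.05, 0,0,0,0,0,0.04,0.05]'
python3 -m crank '[0,0,0,0,0,0.04,0.05, 0,0,0,0,0,0.04,0.05, 0,0,0,0,0,0,0.05, 0,0,0,0,0,0,0.05, 0,0,0,0,0,0,0.05]'
python3 - <<'E'
from h import *; from bench import bot
st,s,W,nn,R,t=wrist("w54f",bot); print(st["tcp_pos"],shank(W,(.6327,-.0644),z0=.015))
E
python3 -m crank '[0,0,0,-0.0175,0.0188,0,0.05, 0,0,0,-0.0175,0.0188,0,0.05, 0,0,0,-0.0175,0.0188,0,0.05, 0,0,0,-0.0175,0.0188,0,0.05, 0,0,0,-0.0175,0.0188,0,0.05]'
python3 -m crank '[0,0,0,-0.0175,0.0188,0,0.05, 0,0,0,-0.0175,0.0188,0,0.05, 0,0,0,-0.0175,0.0188,0,0.05, 0,0,0,-0.0175,0.0188,0,0.05, 0,0,0,-0.0175,0.0188,0,0.05]'
python3 -m crank '[0,0,0,0,0,0,0.05, 0,0,0,0,0,0,0.05, 0,0,0,0,0,0,0.05, 0,0,0,0,0,0,0.05, 0,0,0,0,0,0,0.05]'
python3 - <<'E'
from h import *; from bench import bot
st,s,W,nn,R,t=wrist("w40a",bot); print(st["tcp_pos"],st["joint_positions"],shank(W,(.4587,.1227)))
E
```

```text
time: 16.6
tcp_pos: [0.6331, -0.0646, 0.0407]
tool_rot: [-2.377, -2.053, 0.0]
force: [0.6, 0.0, -0.2]
grip_width: 0.564
time: 17.1
tcp_pos: [0.6322, -0.0645, 0.1302]
tool_rot: [-2.376, -2.052, 0.003]
force: [1.2, -0.2, 0.6]
grip_width: 0.587
time: 17.6
tcp_pos: [0.6327, -0.0646, 0.2095]
tool_rot: [-2.377, -2.053, 0.002]
force: [1.1, -0.3, -0.7]
grip_width: 0.582
[ 0.6327147  -0.06462151  0.20946395] (np.int64(126), array([ 0.6326, -0.0644,  0.0954]))
time: 18.15
tcp_pos: [0.5445, 0.03, 0.2094]
tool_rot: [-2.377, -2.052, 0.002]
force: [0.2, 0.0, 0.1]
grip_width: 0.586
time: 18.65
tcp_pos: [0.457, 0.1239, 0.2096]
tool_rot: [-2.377, -2.053, 0.002]
force: [-0.0, 0.3, 0.4]
grip_width: 0.586
time: 19.15
tcp_pos: [0.4584, 0.1229, 0.2105]
tool_rot: [-2.378, -2.052, 0.001]
force: [0.4, -0.4, -1.1]
grip_width: 0.584
[0.45835999 0.12294662 0.21053538] [ 2.08326552e-01 -3.26248608e-01  1.88321871e+00 -3.81134701e-05
  1.58516921e+00  3.55104988e-01] (np.int64(113), array([0.4556, 0.1245, 0.0806]))
```

View pics/w54f.png

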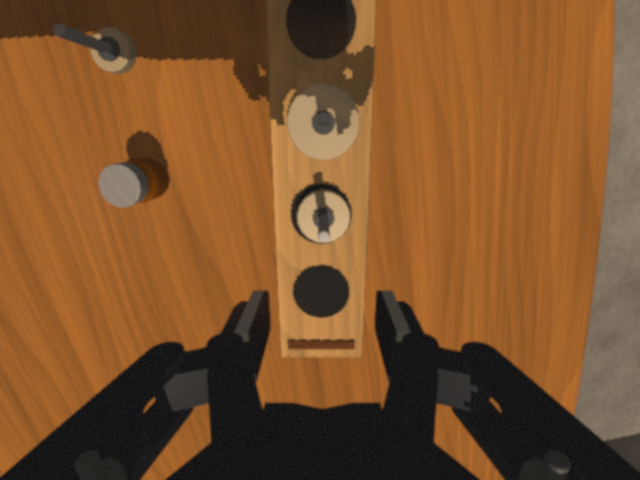

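View pics/w40a.png

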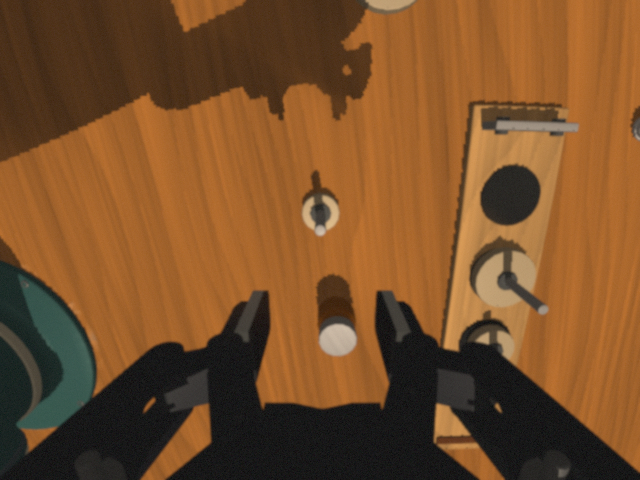

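w54 is centred on the third pad at (323,213). w40 is below the jaws at (320,213), and the jar is well clear at (337,336). I'll pick it up.

```bash
python3 -m crank '[0,0,0,0,0.0005,-0.03,0.05, 0,0,0,0,0,-0.03,0.05, 0,0,0,0,0,-0.03,0.05, 0,0,0,0,0,-0.03,0.05, 0,0,0,0,0,-0.02,0.05]' 60
python3 -m crank '[0,0,0,0,0,-0.02,0.05, 0,0,0,0,0,-0.014,0.05, 0,0,0,0,0,-0.01,0.05, 0,0,0,0,0,0,0.05, 0,0,0,0,0,0,0.05]' 60
python3 -m crank '[0,0,0,0,0,0,0.03, 0,0,0,0,0,0,0.02, 0,0,0,0,0,0,0.012, 0,0,0,0,0,0,0.004, 0,0,0,0,0,0,0.0]' 60
python3 -m crank '[0,0,0,0,0,0,0, 0,0,0,0,0,0,0, 0,0,0,0,0,0,0, 0,0,0,0,0,0.01,0, 0,0,0,0,0,0.02,0]' 60
python3 -m crank '[0,0,0,0,0,0.03,0, 0,0,0,0,0,0.03,0, 0,0,0,0,0,0.03,0, 0,0,0,0,0,0.02,0, 0,0,0,0,0,0,0]' 60
python3 - <<'E'
from h import *; from bench import bot
held(bot,"w40c",.020)
E
```

```text
time: 19.7
tcp_pos: [0.4575, 0.1235, 0.0686]
tool_rot: [-2.377, -2.053, 0.003]
force: [0.1, -0.5, 0.3]
grip_width: 0.588
time: 20.2
tcp_pos: [0.4584, 0.1239, 0.0274]
tool_rot: [2.377, 2.053, 0.001]
force: [0.6, 0.6, 0.9]
grip_width: 0.586
time: 20.7
tcp_pos: [0.4583, 0.1239, 0.0272]
tool_rot: [2.377, 2.053, 0.001]
force: [-1.1, 0.0, 5.3]
grip_width: 0.093
time: 21.2
tcp_pos: [0.4573, 0.1237, 0.0563]
tool_rot: [-2.377, -2.053, 0.004]
force: [0.2, -1.0, 0.2]
grip_width: 0.099
time: 21.7
tcp_pos: [0.459, 0.1241, 0.1703]
tool_rot: [2.376, 2.052, 0.006]
force: [-0.1, -0.2, -0.8]
grip_width: 0.096
tcp [0.459  0.1241 0.1703] disc top z 0.1581 n 1806 centre [0.4579 0.1235 0.0197] off [-0.0012 -0.0005] slope [ 0.001 -0.021] cost 0.0002
```

View pics/w40c.png

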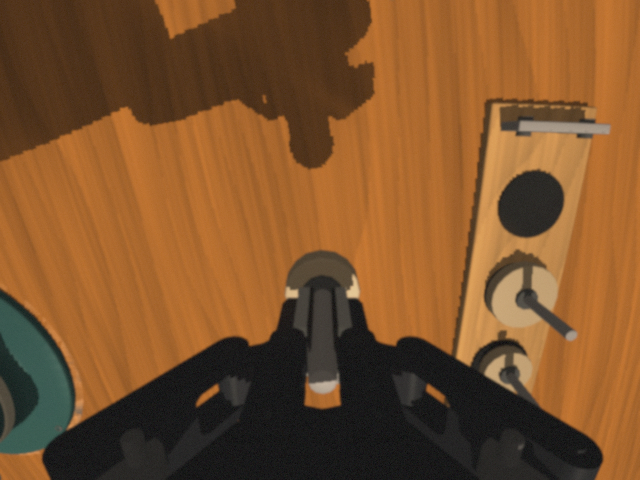

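w40 is held. I'll carry it to the fourth pad at underside height 0.14 m, clear of everything.

```bash

python3 -m crank '[0,0,0,0.0108,-0.0184,0,0, 0,0,0,0.0108,-0.0184,0,0, 0,0,0,0.0108,-0.0184,0,0, 0,0,0,0.0108,-0.0184,0,0, 0,0,0,0.0108,-0.0184,0,0]'
python3 -m crank '[0,0,0,0.0108,-0.0184,0,0, 0,0,0,0.0108,-0.0184,0,0, 0,0,0,0.0108,-0.0184,0,0, 0,0,0,0.0108,-0.0184,0,0, 0,0,0,0.0108,-0.0184,0,0]'
python3 -m crank '[0,0,0,0.0108,-0.0184,0,0, 0,0,0,0.0108,-0.0184,0,0, 0,0,0,0.0108,-0.0184,0,0, 0,0,0,0.0108,-0.0184,0,0, 0,0,0,0.0108,-0.0184,0,0]'
python3 -m crank '[0,0,0,0,0,0,0, 0,0,0,0,0,0,0, 0,0,0,0,0,-0.03,0, 0,0,0,0,0,-0.03,0, 0,0,0,0,0,-0.02,0]'
python3 -m crank '[0,0,0,0,0,-0.02,0, 0,0,0,0,0,-0.02,0, 0,0,0,0,0,-0.004,0, 0,0,0,0,0,0,0, 0,0,0,0,0,0,0]'
```

```text
time: 22.25
tcp_pos: [0.5119, 0.031, 0.1654]
tool_rot: [-2.377, -2.053, 0.002]
force: [0.4, -0.8, -0.3]
grip_width: 0.102
time: 22.75
tcp_pos: [0.5661, -0.061, 0.1655]
tool_rot: [-2.376, -2.053, 0.002]
force: [-0.2, -0.0, -1.0]
grip_width: 0.101
time: 23.25
tcp_pos: [0.6208, -0.1536, 0.1665]
tool_rot: [-2.377, -2.053, 0.0]
force: [-0.2, 0.6, -0.4]
grip_width: 0.1
time: 23.75
tcp_pos: [0.6193, -0.1514, 0.0848]
tool_rot: [-2.376, -2.053, 0.001]
force: [0.0, 0.2, -1.3]
grip_width: 0.099
time: 24.25
tcp_pos: [0.6201, -0.1517, 0.0431]
tool_rot: [2.377, 2.054, 0.0]
force: [-0.3, 0.2, 0.0]
grip_width: 0.096
```

```bash

python3 -m crank '[0,0,0,0,-0.001,-0.001,0, 0,0,0,0,0,0,0, 0,0,0,0,0,-0.001,0, 0,0,0,0,0,0,0, 0,0,0,0,0,0,0]'
```

```text
time: 24.75
tcp_pos: [0.6203, -0.153, 0.0422]
tool_rot: [2.377, 2.053, 0.001]
force: [-6.3, 3.0, 13.7]
grip_width: 0.094
```

```bash

python3 -m crank '[0,0,0,0,0,0.0005,0.012, 0,0,0,0,0,0,0.016, 0,0,0,0,0,0,0.022, 0,0,0,0,0,0,0.035, 0,0,0,0,0,0,0.05]'
python3 -m crank '[0,0,0,0,0,0,0.05, 0,0,0,0,0,0,0.05, 0,0,0,0,0,0.02,0.05, 0,0,0,0,0,0.03,0.05, 0,0,0,0,0,0.04,0.05]'
python3 -m crank '[0,0,0,0,0,0.04,0.05, 0,0,0,0,0,0.04,0.05, 0,0,0,0,0,0,0.05, 0,0,0,0,0,0,0.05, 0,0,0,0,0,0,0.05]'
python3 - <<'E'
from h import *; from bench import bot
st,s,W,nn,R,t=wrist("w40f",bot); print(st["tcp_pos"],shank(W,(.62,-.153),z0=.015))
E
python3 -m crank '[0,0,0,-0.0034,0.0247,0,0.05, 0,0,0,-0.0034,0.0247,0,0.05, 0,0,0,-0.0034,0.0247,0,0.05, 0,0,0,-0.0034,0.0247,0,0.05, 0,0,0,-0.0034,0.0247,0,0.05]'
python3 -m crank '[0,0,0,-0.0034,0.0247,0,0.05, 0,0,0,-0.0034,0.0247,0,0.05, 0,0,0,-0.0034,0.0247,0,0.05, 0,0,0,-0.0034,0.0247,0,0.05, 0,0,0,-0.0034,0.0247,0,0.05]'
python3 -m crank '[0,0,0,-0.0034,0.0247,0,0.05, 0,0,0,-0.0034,0.0247,0,0.05, 0,0,0,-0.0034,0.0247,0,0.05, 0,0,0,-0.0034,0.0247,0,0.05, 0,0,0,-0.0034,0.0247,0,0.05]'
python3 -m crank '[0,0,0,-0.0034,0.0247,0,0.05, 0,0,0,-0.0034,0.0247,0,0.05, 0,0,0,-0.0034,0.0247,0,0.05, 0,0,0,-0.0034,0.0247,0,0.05, 0,0,0,-0.0034,0.0247,0,0.05]'
python3 -m crank '[0,0,0,0,0,0,0.05, 0,0,0,0,0,0,0.05, 0,0,0,0,0,0,0.05, 0,0,0,0,0,0,0.05, 0,0,0,0,0,0,0.05]'
python3 - <<'E'
from h import *; from bench import bot
st,s,W,nn,R,t=wrist("w82a",bot); print(st["tcp_pos"],st["joint_positions"],shank(W,(.553,.342)))
E
```

```text
time: 25.25
tcp_pos: [0.62, -0.1531, 0.0412]
tool_rot: [-2.377, -2.053, 0.0]
force: [1.8, 0.6, 0.4]
grip_width: 0.561
time: 25.75
tcp_pos: [0.6193, -0.1529, 0.1307]
tool_rot: [-2.376, -2.052, 0.003]
force: [0.2, -0.5, 0.6]
grip_width: 0.588
time: 26.25
tcp_pos: [0.6197, -0.153, 0.21]
tool_rot: [-2.377, -2.053, 0.001]
force: [-0.1, 1.1, -0.8]
grip_width: 0.586
[ 0.61971908 -0.15304586  0.20996456] (np.int64(129), array([ 0.6194, -0.1528,  0.0955]))
time: 26.8
tcp_pos: [0.6025, -0.0287, 0.2099]
tool_rot: [-2.377, -2.053, 0.002]
force: [0.3, -0.2, -0.8]
grip_width: 0.586
time: 27.3
tcp_pos: [0.5855, 0.0948, 0.21]
tool_rot: [-2.377, -2.053, 0.002]
force: [0.5, -0.2, -0.6]
grip_width: 0.588
time: 27.8
tcp_pos: [0.5685, 0.2182, 0.2099]
tool_rot: [-2.377, -2.053, 0.003]
force: [0.6, 0.1, 0.3]
grip_width: 0.587
time: 28.3
tcp_pos: [0.5515, 0.3417, 0.2099]
tool_rot: [-2.377, -2.053, 0.003]
force: [0.1, 0.8, 0.2]
grip_width: 0.583
time: 28.8
tcp_pos: [0.5523, 0.3402, 0.2113]
tool_rot: [2.378, 2.053, 0.0]
force: [0.5, -0.3, -0.1]
grip_width: 0.587
[0.55227165 0.34023655 0.21133229] [ 5.12844137e-01  6.49453596e-02  1.52829209e+00 -3.53344738e-05
  1.54831636e+00  6.59660443e-01] (np.int64(114), array([0.5498, 0.3432, 0.0804]))
```

View pics/w40f.png

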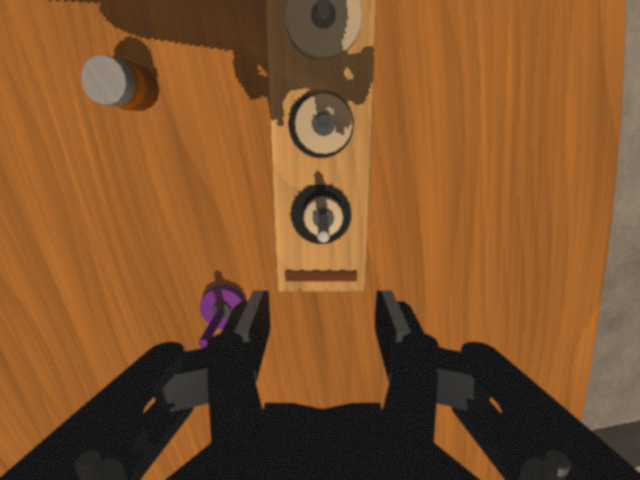

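View pics/w82a.png

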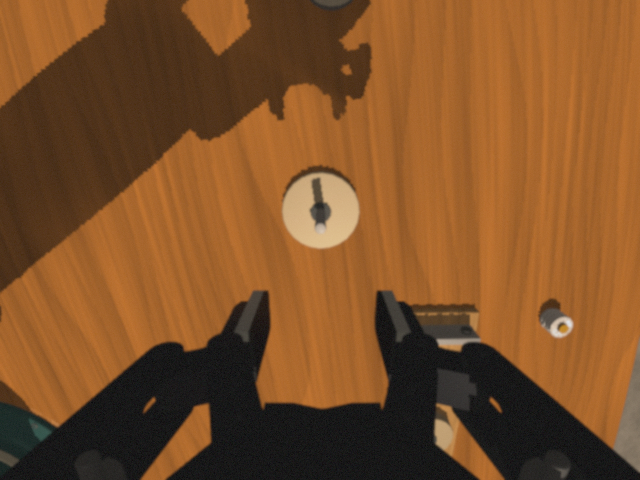

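w40 is centred on the fourth pad at (322,213). w82 is under the jaws at (320,211). I'll pick it up with a 1.5 mm nudge in y.

```bash
python3 -m crank '[0,0,0,0,0.0015,-0.03,0.05, 0,0,0,0,0,-0.03,0.05, 0,0,0,0,0,-0.03,0.05, 0,0,0,0,0,-0.03,0.05, 0,0,0,0,0,-0.02,0.05]' 70
python3 -m crank '[0,0,0,0,0,-0.02,0.05, 0,0,0,0,0,-0.014,0.05, 0,0,0,0,0,-0.01,0.05, 0,0,0,0,0,0,0.05, 0,0,0,0,0,0,0.05]' 70
python3 -m crank '[0,0,0,0,0,0,0.03, 0,0,0,0,0,0,0.02, 0,0,0,0,0,0,0.012, 0,0,0,0,0,0,0.004, 0,0,0,0,0,0,0.0]' 70
python3 -m crank '[0,0,0,0,0,0,0, 0,0,0,0,0,0,0, 0,0,0,0,0,0,0, 0,0,0,0,0,0.01,0, 0,0,0,0,0,0.02,0]' 70
python3 -m crank '[0,0,0,0,0,0.03,0, 0,0,0,0,0,0.03,0, 0,0,0,0,0,0.02,0, 0,0,0,0,0,0,0, 0,0,0,0,0,0,0]' 70
python3 - <<'E'
from h import *; from bench import bot
held(bot,"w82c",.041)
E
```

```text
time: 29.35
tcp_pos: [0.5516, 0.3417, 0.0691]
tool_rot: [-2.378, -2.053, 0.003]
force: [-0.7, -0.7, -0.3]
grip_width: 0.594
time: 29.85
tcp_pos: [0.5524, 0.3425, 0.028]
tool_rot: [2.377, 2.053, 0.001]
force: [0.3, -0.0, 0.4]
grip_width: 0.585
time: 30.35
tcp_pos: [0.5522, 0.3426, 0.028]
tool_rot: [2.377, 2.054, 0.001]
force: [-1.6, -1.4, 6.0]
grip_width: 0.102
time: 30.85
tcp_pos: [0.5513, 0.3419, 0.0563]
tool_rot: [-2.377, -2.053, 0.005]
force: [0.0, 0.7, -1.8]
grip_width: 0.096
time: 31.35
tcp_pos: [0.552, 0.3423, 0.137]
tool_rot: [2.378, 2.054, -0.0]
force: [-0.8, -0.2, -3.0]
grip_width: 0.093
tcp [0.552  0.3423 0.137 ] disc top z 0.124 n 11478 centre [0.5507 0.3422 0.0404] off [-0.0013 -0.0001] slope [ 0.001 -0.004] cost 0.0002
```

View pics/w82c.png

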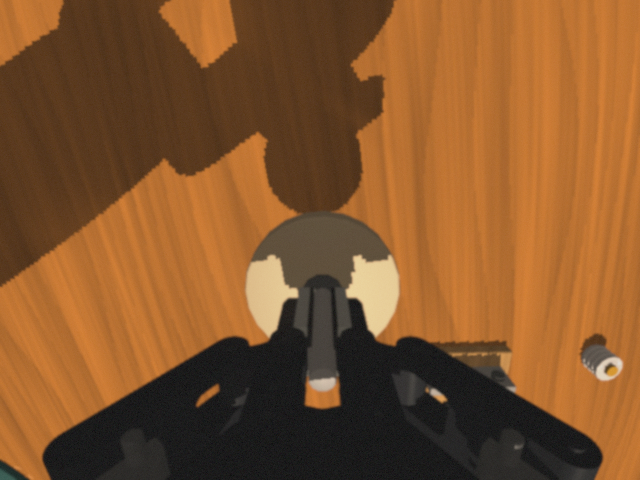

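```bash

python3 -m crank '[0,0,0,0.0107,-0.0229,0,0, 0,0,0,0.0107,-0.0229,0,0, 0,0,0,0.0107,-0.0229,0,0, 0,0,0,0.0107,-0.0229,0,0, 0,0,0,0.0107,-0.0229,0,0]'
python3 -m crank '[0,0,0,0.0107,-0.0229,0,0, 0,0,0,0.0107,-0.0229,0,0, 0,0,0,0.0107,-0.0229,0,0, 0,0,0,0.0107,-0.0229,0,0, 0,0,0,0.0107,-0.0229,0,0]'
python3 -m crank '[0,0,0,0,0,0,0, 0,0,0,0,0,0,0, 0,0,0,0,0,-0.015,0, 0,0,0,0,0,-0.015,0, 0,0,0,0,0,0,0]'
python3 - <<'E'
from h import *; from bench import bot
held(bot,"w82d",.041)
E
```

```text
time: 31.9
tcp_pos: [0.6053, 0.2267, 0.1354]
tool_rot: [-2.377, -2.053, 0.004]
force: [0.8, 0.8, -1.6]
grip_width: 0.095
time: 32.4
tcp_pos: [0.6588, 0.1123, 0.1353]
tool_rot: [-2.377, -2.053, 0.003]
force: [-0.0, -0.0, -2.2]
grip_width: 0.094
time: 32.9
tcp_pos: [0.6575, 0.1138, 0.1034]
tool_rot: [-2.375, -2.053, 0.006]
force: [-0.5, 0.1, -2.8]
grip_width: 0.098
tcp [0.6575 0.1138 0.1034] disc top z 0.0904 n 11472 centre [0.656  0.1137 0.0404] off [-0.0014 -0.0001] slope [-0.003 -0.005] cost 0.0002
```

View pics/w82d.png

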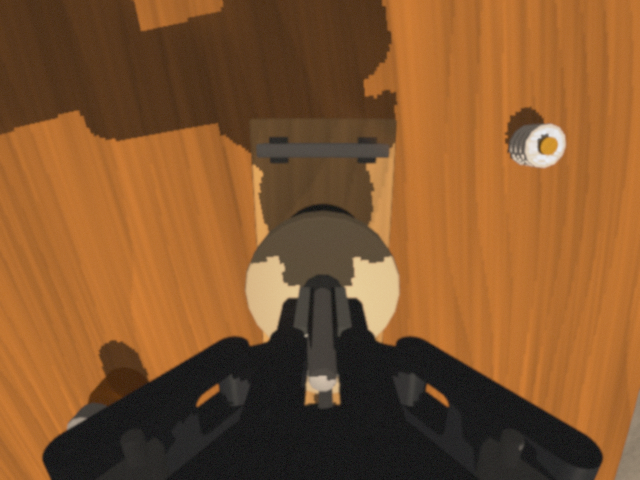

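The disc is over the first pad, in line with the stop plate at (322,150). Lowering: 0.103 → about 0.042.

```bash

python3 -m crank '[0,0,0,0.0007,0,-0.015,0, 0,0,0,0,0,-0.02,0, 0,0,0,0,0,-0.015,0, 0,0,0,0,0,-0.007,0, 0,0,0,0,0,-0.001,0]'
python3 -m crank '[0,0,0,0,0,0,0, 0,0,0,0,0,-0.001,0, 0,0,0,0,0,0,0, 0,0,0,0,0,0,0, 0,0,0,0,0,0,0]'
```

```text
time: 33.45
tcp_pos: [0.6594, 0.1133, 0.0481]
tool_rot: [-2.377, -2.053, 0.002]
force: [0.6, -0.7, -2.4]
grip_width: 0.096
time: 33.95
tcp_pos: [0.6599, 0.1134, 0.0486]
tool_rot: [2.377, 2.053, 0.001]
force: [0.6, 0.5, -2.3]
grip_width: 0.095
```

```bash

python3 -m crank '[0,0,0,-0.0005,0,-0.002,0, 0,0,0,0,0,-0.002,0, 0,0,0,0,0,-0.001,0, 0,0,0,0,0,0,0, 0,0,0,0,0,0,0]'
python3 -m crank '[0,0,0,0,0,-0.001,0, 0,0,0,0,0,0,0, 0,0,0,0,0,0,0, 0,0,0,0,0,0,0, 0,0,0,0,0,0,0]'
```

```text
time: 34.45
tcp_pos: [0.6593, 0.1134, 0.0432]
tool_rot: [-2.378, -2.053, 0.0]
force: [-0.2, 0.2, -1.0]
grip_width: 0.097
time: 34.95
tcp_pos: [0.6594, 0.1134, 0.043]
tool_rot: [2.377, 2.053, 0.001]
force: [-2.7, -0.8, 6.3]
grip_width: 0.092
```

```bash

python3 -m crank '[0,0,0,0,0,0,0.012, 0,0,0,0,0,0,0.016, 0,0,0,0,0,0,0.022, 0,0,0,0,0,0,0.035, 0,0,0,0,0,0,0.05]'
python3 -m crank '[0,0,0,0,0,0,0.05, 0,0,0,0,0,0,0.05, 0,0,0,0,0,0.02,0.05, 0,0,0,0,0,0.03,0.05, 0,0,0,0,0,0.04,0.05]'
python3 -m crank '[0,0,0,0,0,0.04,0.05, 0,0,0,0,0,0.04,0.05, 0,0,0,0,0,0.01,0.05, 0,0,0,0,0,0,0.05, 0,0,0,0,0,0,0.05]'
python3 - <<'E'
from h import *; from bench import bot
st,s,W,nn,R,t=wrist("w82f",bot); print(st["tcp_pos"],shank(W,(.659,.1134),z0=.015))
E
python3 -m crank '[0,0,0,-0.01,0.035,0,0.05, 0,0,0,-0.01,0.035,0,0.05, 0,0,0,-0.01,0.035,0,0.05, 0,0,0,-0.01,0.035,0,0.05, 0,0,0,-0.01,0.035,0,0.05]'
python3 -m crank '[0,0,0,-0.01,0.035,0,0.05, 0,0,0,-0.01,0.035,0,0.05, 0,0,0,-0.01,0.035,0,0.05, 0,0,0,-0.01,0.035,0,0.05, 0,0,0,-0.01,0.035,0,0.05]'
python3 -m crank '[0,0,0,0,0,0,0.05, 0,0,0,0,0,0,0.05, 0,0,0,0,0,0,0.05, 0,0,0,0,0,0,0.05, 0,0,0,0,0,0,0.05]'
python3 - <<'E'
from h import *; from bench import bot
pads=dict(w82=(.6591,.1134),w68=(.6461,.0245),w54=(.6327,-.0644),w40=(.6197,-.153))
for n in ("top","scene"):
    s=bot.snapshot(n); cv2.imwrite(f"pics/{n}9.png",s["color"]); W,_=world_pts(s)
    for k,p in pads.items(): print(n,k,shank(W,p,z0=.015),"pad",p)
    m=(np.hypot(W[...,0]-.4575,W[...,1]+.0015)<.035)&(W[...,2]>.055)
    print(n,"jar",np.median(W[m],0).round(4))
E
```

```text
time: 35.45
tcp_pos: [0.6593, 0.1134, 0.0422]
tool_rot: [-2.378, -2.053, 0.0]
force: [-0.1, 0.4, 0.4]
grip_width: 0.564
time: 35.95
tcp_pos: [0.6585, 0.1132, 0.1317]
tool_rot: [-2.376, -2.052, 0.004]
force: [0.9, -0.4, 0.6]
grip_width: 0.582
time: 36.45
tcp_pos: [0.6589, 0.1134, 0.2207]
tool_rot: [-2.377, -2.053, 0.002]
force: [0.2, 0.1, -1.1]
grip_width: 0.586
[0.65894816 0.11335836 0.22072548] (np.int64(118), array([0.6586, 0.1138, 0.0954]))
time: 37.0
tcp_pos: [0.6083, 0.2895, 0.2202]
tool_rot: [-2.377, -2.053, 0.004]
force: [-0.1, -0.4, -0.7]
grip_width: 0.589
time: 37.5
tcp_pos: [0.5583, 0.4645, 0.22]
tool_rot: [-2.377, -2.053, 0.004]
force: [-0.3, -0.1, 0.0]
grip_width: 0.588
time: 38.0
tcp_pos: [0.5597, 0.4626, 0.2223]
tool_rot: [2.379, 2.052, -0.0]
force: [0.6, -0.5, 0.6]
grip_width: 0.585
top w82 (np.int64(25), array([0.6611, 0.1106, 0.0949])) pad (0.6591, 0.1134)
top w68 (np.int64(28), array([0.648 , 0.0227, 0.0942])) pad (0.6461, 0.0245)
top w54 (np.int64(27), array([ 0.6348, -0.0668,  0.0948])) pad (0.6327, -0.0644)
top w40 (np.int64(31), array([ 0.6217, -0.1533,  0.095 ])) pad (0.6197, -0.153)
top jar [ 0.4583 -0.0029  0.0603]
scene w82 (np.int64(33), array([0.6604, 0.1144, 0.0941])) pad (0.6591, 0.1134)
scene w68 (np.int64(39), array([0.6474, 0.0261, 0.0941])) pad (0.6461, 0.0245)
scene w54 (np.int64(37), array([ 0.6344, -0.0637,  0.0945])) pad (0.6327, -0.0644)
scene w40 (np.int64(35), array([ 0.6218, -0.1525,  0.0945])) pad (0.6197, -0.153)
scene jar [4.598e-01 2.000e-04 5.970e-02]
```

View pics/top9.png

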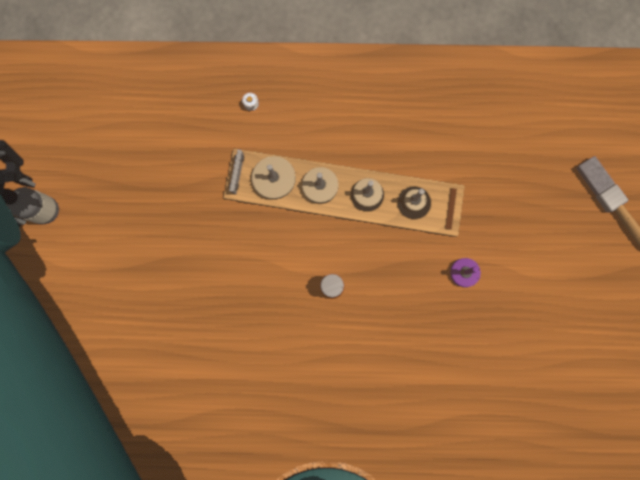

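View pics/scene9.png

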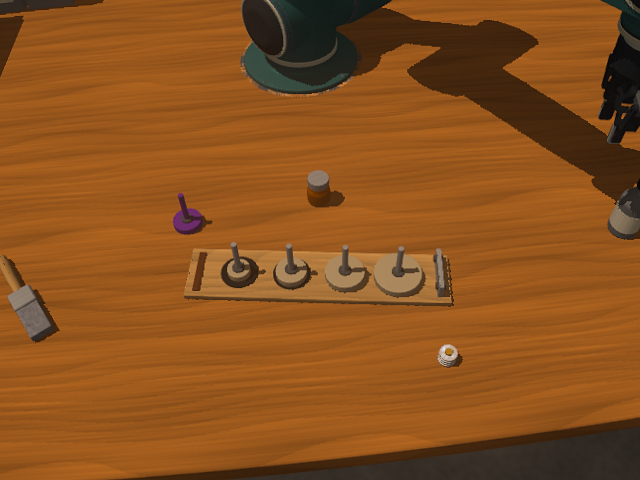

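Everything stands in order. The gripper is near the bottle at the left edge, so I'll back away a little before handing in.

```bash

python3 -m crank '[0,0,0,-0.01,-0.02,0,0.05, 0,0,0,-0.01,-0.02,0,0.05, 0,0,0,-0.01,-0.02,0,0.05, 0,0,0,-0.005,-0.01,0,0.05, 0,0,0,0,0,0,0.05]'
python3 -m crank '[0,0,0,0,0,0,0.05, 0,0,0,0,0,0,0.05, 0,0,0,0,0,0,0.05, 0,0,0,0,0,0,0.05, 0,0,0,0,0,0,0.05]'
python3 - <<'E'
from bench import bot
print(bot.finish_job())
E
```

```text
time: 38.6
tcp_pos: [0.5242, 0.3926, 0.223]
tool_rot: [2.378, 2.052, 0.001]
force: [-0.7, 0.5, -0.4]
grip_width: 0.588
time: 39.1
tcp_pos: [0.5243, 0.3936, 0.2221]
tool_rot: [-2.377, -2.054, 0.0]
force: [0.3, -0.0, -0.0]
grip_width: 0.583
the job is handed in; nothing more can be done
None
```

All four wheels are on the rack in the order 82, 68, 54, 40 mm counted from the steel stop, each upright on its own pad. I handed the job in at about 39 s of the 106 s allowed, and no verdict was reported.

- **Position:** in the last pictures every shank top was within 3.5 mm of its pad centre, against the 12 mm allowed. The heights were about 95 mm, which is what a wheel standing flat on a pad should show.
- **Jar:** it measured within about 3 mm of its starting place, though I never touched it. The top camera showed no movement, and the scene camera's 3 mm is about the measurement error.
- **Robot:** the gripper was open and clear of everything, and the tool force read about zero. The highest force I saw was about 15 N, while pressing a wheel onto its pad.
- **Disagreements:** the cameras differed from one another by 2 to 4 mm. That is slightly more than the stated 2 mm calibration but well inside the tolerance. No check failed.

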